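# Load slide boxes into the drying cabinet

### The job

Open the door of the low drying cabinet wide and leave it open. Put the narrow slide box from the bench between the two already inside, lengthwise on the cabinet's floor, and push all three fully home against the back so that they form a straight row with their ends flush. Leave the other things on the bench where they are.

Things in the scene. Friction and masses are not known exactly. Their poses are not given: they have to be found in the camera images.
- cabinet: Low white drying cabinet fixed to the bench, with a clear roof window (top at 90 mm) and a grey dryer unit 120 high behind (x 78 to 134 mm). Origin at the centre of the chamber's underside, on the bench; x points into the cabinet, from front to back, y left seen from the robot. The front opening is the plane x = -70 mm. A box fully home touches the back wall: its centre is then at x = +12 mm.
- cabinet_in (a point): Centre of the chamber's inner floor at the front opening, on top of the 6 mm floor plate. Axes as the cabinet's. From here the chamber runs 142 mm along x to the back wall, 110 mm to either side along y, and 78 mm up to the ceiling; room for three slide boxes side by side. A box fully home has its near end 22 mm inside the opening.
- door (a joint): Opening angle of the cabinet's white door in rad: 0 closed, 1.57 square to the front, at most 1.9. The door is hinged at the left (+y) edge of the front and swings towards the robot; it stays where it is left. Panel 228 wide, 84 high, 12 thick, from 4 to 88 mm above the bench.
- door_handle (a point): Middle of the door's handle, an upright round steel bar of 11 mm diameter, 67 long, 35 mm in front of the door's outer face (30 mm free behind it), 198 mm from the hinge line along the door, 30 mm from the free edge; its upper end is 80 mm above the bench. Two thin stays join it to the door. Axes as the door's: x square to the panel, into it; y towards the hinge.
- door_hinge (a point): A point on the door's vertical hinge axis, at the left edge of the door's outer face, 46 mm above the bench. Axes as the door's.
- slidebox: Narrow lidded slide box, grey plastic with a white lid and a blank paper label on top, 120 long (its x) x 56 wide (its y) x 50 high, about 0.2 kg; origin at the centre of its underside, z up. The two ends are alike. Stands on the bench at the start.
- slidebox_left: Narrow lidded slide box, grey plastic with a white lid and a blank paper label on top, 120 long (its x) x 56 wide (its y) x 50 high, about 0.2 kg; origin at the centre of its underside, z up. The two ends are alike. Already in the cabinet at the left (hinge) side, home: within 5 mm of the back wall.
- slidebox_right: Narrow lidded slide box, grey plastic with a white lid and a blank paper label on top, 120 long (its x) x 56 wide (its y) x 50 high, about 0.2 kg; origin at the centre of its underside, z up. The two ends are alike. Already in the cabinet at the right side, 10 to 20 mm short of the back wall; a gap of about 88 mm lies between it and the left box.
- tipbox: Bystander: pipette tip box, blue with a clear lid, 122 x 82 x 63 high, wider than the slide boxes, standing on the bench near the loose one. Origin at the centre of its underside.
- dishes: Bystander: stack of three clear dishes, 88 across, 45 high. Origin at the centre of its underside.
- tuberack: Bystander: orange tube rack 100 x 200, 80 high with its tubes. Origin at the centre of its underside.
- beaker: Bystander: glass beaker 72 across, 90 high. Origin at the centre of its underside.
There are look-alikes about, which are no part of the job. What is shaped like the slidebox but red or yellow is not meant.

How it is judged:
On the way:
1. the door has been swung wide open (beyond 1.2 rad) (value of joint door above 1.2 rad), for 0.2 s.
At the end, for the whole second after the job is handed in: The door stands open by more than 1.2 rad and all three slide boxes stand at rest on the cabinet's floor, between its side walls, each within 7 mm of touching the back wall (so that their ends are flush), lengthwise within 0.14 rad and upright (value of joint door above 1.2 rad and velocity of joint door below 0.05 rad/s and x of slidebox in the frame of cabinet between 0.005 and 0.02 m and z of each of slidebox, slidebox_left, slidebox_right in the frame of cabinet below 0.012 m and y of slidebox in the frame of cabinet between -0.1 and 0.1 m and angle between the x axis of each of slidebox, slidebox_left, slidebox_right and the x axis of cabinet, either way round below 0.14 rad and angle between each of slidebox, slidebox_left, slidebox_right's own z axis and vertical below 0.1 rad and linear speed of each of slidebox, slidebox_left, slidebox_right below 0.02 m/s and x of slidebox_left in the frame of cabinet between 0.005 and 0.02 m and y of slidebox_left in the frame of cabinet between -0.1 and 0.1 m and x of slidebox_right in the frame of cabinet between 0.005 and 0.02 m and y of slidebox_right in the frame of cabinet between -0.1 and 0.1 m).
It fails at once if a bystander (tip box, dishes, tube rack or beaker) is moved by more than 30 mm (distance of any of tipbox, dishes, tuberack, beaker from where it was at the start of the episode above 0.03 m).
It also fails if it takes over 72 s, if anything falls off the work surface, if the arm or the gripper's body presses on something with over 40 N, if the wrist force passes 120 N, or if a joint passes its speed limit or range.

### The arm

A 7-joint arm with a two-finger parallel gripper is mounted at the origin on the work surface. World frame = base frame: x ahead of the robot, y to its left, z up, the work surface at z = 0. Lengths are in m, angles in rad, forces in N, time in s.
With the tool pointing down it reaches from about 0.425 to 0.925 m from the base axis. Payload 6.8 kg.
Tool frame: the origin (TCP) lies at the very end of the fingers, on their centre line; the grasp point (between the pads) lies 19 mm behind it; z points along the fingers, y is the direction in which the jaws open and shut (so a half turn about z gives the same grasp; the last joint's range is limited). The gripper opens to 85 mm and grips with 20 to 120 N. Pads are 22 mm wide; open, the fingers measure 114 mm over their backs; the gripper's body (76 mm by 85 mm) begins 54 mm behind the grasp point. The pads swing forward as they close: fully open they stand 13 mm farther back than shut.
Start: joints at [1.038, 0.477, 0.022, 1.555, -0.011, 1.109, -0.083], TCP at [0.278, -0.615, 0.231] pointing down, gripper open.
Joint ranges: [-2.96, 2.96], [-0.34, 2.1], [-1.41, 1.46], [0.24, 2.44], [-1.37, 4.51], [0.17, 1.92], [-2.96, 2.96]. Speed limits (rad/s): [2.39, 2.39, 3.14, 3.14, 3.14, 3.14, 3.14].

### API

Orientations are given as a unit quaternion [x, y, z, w].
In Python, from rig import * gives the robot as it stands. Calls block until the motion is done:
- move_pose(position, orientation): joint-space move of the TCP to a pose.
- movel(position, velocity=0.15, attitude=None): straight line of the TCP; attitude=None keeps the orientation; velocity is the mean speed in m/s.
- movej(angles): joint-space move.
- gripper_to(opening): finger opening in m; the grip force is fixed at half the most; returns when the fingers have stopped.
- hold(seconds).
- ik(position, orientation): joint angles nearest the present ones, or None.
- read_state(): the state.
- camera(name): name is "scene" or "top" or "wrist"; returns a dict with "image" (400x640x3 uint8, blue, green, red), "z_map" (400x640 float32, m along the optical axis (not along the pixel's ray), 0 where there is no reading), "fx", "fy", "cx", "cy" (pixels), "dist_coeffs" ([k1, k2, p1, p2, k3] as OpenCV has them; the pictures are not rectified), "world_from_camera" (4x4, takes a point from camera to world coordinates). Camera axes: x right, y down, z forward; pixel columns grow to the right and rows downward; lengths in m; the calibration is good to about 2 mm. A picture is of the moment at which its call begins.
A pose or a line that the arm cannot do raises IKError and nothing moves.
- sign_off(): hands the job in, once; it reports no verdict.
Trained networks look in a picture, given as the dict that the camera call returned (one of the last four; its "shot" number tells which), for a name from the list of things; names that differ only in an ending like _2 or _b are one class to them, and where a whole thing is asked for, a point or a joint stands for the part that bears it (a point fixed in the world has none). Each returns a list of dicts, best first, with "score" (0 to 1); they miss things now and then, are a little off and sometimes report something else, mostly with a low value. They report only what shows in the picture. A call takes as long as a camera call. They do not tell look-alikes from the thing itself.
- look_for(picture, query): "bbox" ([centre column, centre row, width, height] in pixels, round what is visible of it).
- cut_out(picture, query): "region" (400x640 bool, what is visible of it) and "bbox" ([centre column, centre row, width, height] in pixels, round what is visible of it).
- mark_of(picture, query): "centre" ([column, row] in pixels: a listed point, or the origin of a listed thing).
The state is a dict: "time": time; "joints": joint angles; "joint_velocities": joint speeds; "joint_efforts": joint torques, N m; "tool_pos": TCP position; "tcp_rot": TCP orientation; "force": force on the tool from outside, world axes, zero at the start; "wrist_torque": the same for the moment, N m; "opening": finger opening in m.
Only numpy, scipy, OpenCV 4.12 (cv2) and the standard library are available. Lean on these libraries where they do the work, as an engineer would, in place of code of your own. Each camera call takes 0.05 s, during which the arm holds its last target.

## Working session

There is one attempt and no reset: what is moved stays moved. The work goes in short steps, each a Python script; the robot and the scene stay as the last script left them, time stands still between calls to the robot, and variables do not carry over. Pictures are saved under pics/ and viewed, and the job is handed in when it is done.

```bash
ls; mkdir -p pics; python3 - <<'E'
from rig import *
import cv2
s=read_state(); print(s['time'],s['tool_pos'],s['tcp_rot'],s['joints'])
for n in ['scene','top','wrist']:
    c=camera(n); cv2.imwrite(f'pics/{n}0.png',c['image']); print(n,c['shot'],c['fx'],c['cx'],c['dist_coeffs'],c['world_from_camera'])
E
```

```text
pics
0.0 [ 0.27788499 -0.61449014  0.23032411] [ 9.77531504e-01  2.10787394e-01 -2.66900546e-04 -8.72623225e-04] [ 1.03796743  0.47778937  0.02233684  1.55647219 -0.01147795  1.10928437
 -0.08310175]
scene 1 489.09797894415186 316.36677250661677 [-0.15472536  0.          0.          0.          0.        ] [[ 0.03920284  0.8634175  -0.50296457  1.2127916 ]
 [ 0.99922434 -0.035749    0.01651431 -0.15415441]
 [-0.00372173 -0.50322185 -0.86414924  1.19333301]
 [ 0.          0.          0.          1.        ]]
top 2 486.04026010386394 315.8746441861421 [0.01631485 0.         0.         0.         0.        ] [[ 2.72337776e-04 -9.86194111e-01  1.65593182e-01  3.31807830e-01]
 [-9.99999667e-01 -3.96035443e-04 -7.13979495e-04 -1.39618671e-01]
 [ 7.69703142e-04 -1.65592933e-01 -9.86193890e-01  1.25348871e+00]
 [ 0.00000000e+00  0.00000000e+00  0.00000000e+00  1.00000000e+00]]
wrist 3 306.5508069591994 322.8581356280548 [-0.04452122  0.          0.          0.          0.        ] [[ 4.10709328e-01 -8.75309375e-01 -2.55247616e-01  3.42814649e-01]
 [-9.11766206e-01 -3.94435222e-01 -1.14469388e-01 -5.85672541e-01]
 [-4.82522060e-04  2.79739796e-01 -9.60075733e-01  3.74116556e-01]
 [ 0.00000000e+00  0.00000000e+00  0.00000000e+00  1.00000000e+00]]
```

View pics/scene0.png

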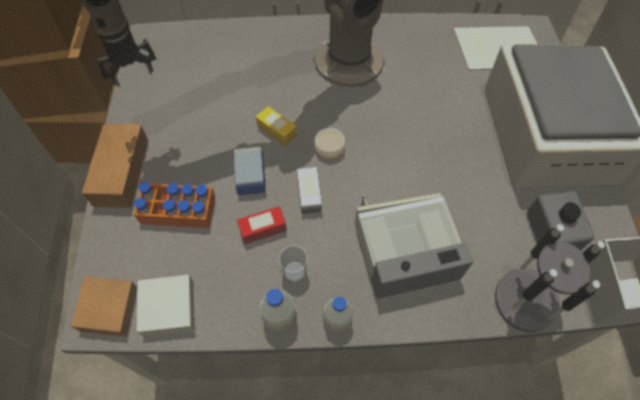

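View pics/top0.png

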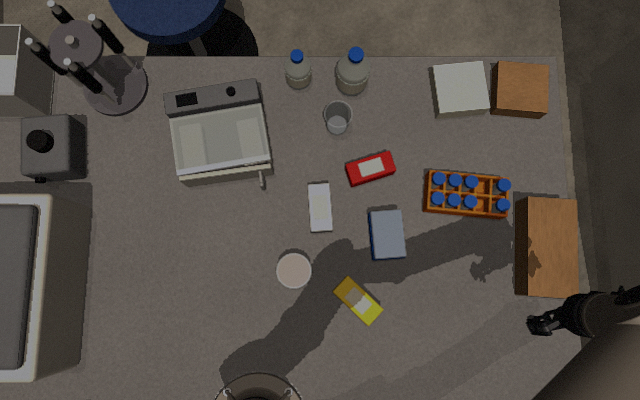

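View pics/wrist0.png

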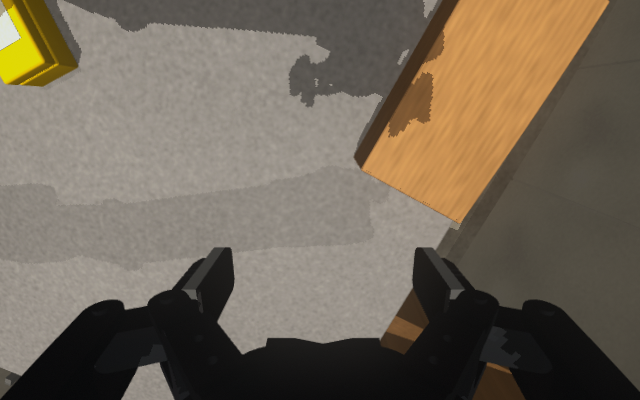

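```bash
cat > h.py <<'E'
from rig import *
import numpy as np, cv2
from scipy.spatial.transform import Rotation as R
def cloud(c):
    H,W=c['z_map'].shape
    u,v=np.meshgrid(np.arange(W),np.arange(H))
    K=np.array([[c['fx'],0,c['cx']],[0,c['fy'],c['cy']],[0,0,1]])
    p=cv2.undistortPoints(np.stack([u,v],-1).reshape(-1,1,2).astype(np.float64),K,np.array(c['dist_coeffs'])).reshape(H,W,2)
    z=c['z_map'][...,None]
    P=np.concatenate([p*z,z],-1)
    T=np.array(c['world_from_camera'])
    Q=P@T[:3,:3].T+T[:3,3]
    Q[c['z_map']<=0]=np.nan
    return Q
def proj(c,X):
    T=np.linalg.inv(np.array(c['world_from_camera'])); K=np.array([[c['fx'],0,c['cx']],[0,c['fy'],c['cy']],[0,0,1]])
    return cv2.projectPoints(np.atleast_2d(X).astype(float),cv2.Rodrigues(T[:3,:3])[0],T[:3,3],K,np.array(c['dist_coeffs']))[0].reshape(-1,2)
def rect(xy):
    (cx,cy),(w,h),a=cv2.minAreaRect(xy.astype(np.float32))
    if w<h: w,h=h,w; a+=90
    return cx,cy,w,h,(a+90)%180-90
E
python3 - <<'E'
from h import *
for n in ['top','scene']:
    c=camera(n); Q=cloud(c)
    for q in ['slidebox','cabinet','door','tipbox','dishes','tuberack','beaker']:
        for r in cut_out(c,q)[:4]:
            P=Q[r['region']]; P=P[~np.isnan(P[:,0])]
            z=P[:,2]; zt=np.percentile(z,95)
            T=P[z>zt-.012]
            print(n,q,round(r['score'],2),np.round(r['bbox']),'ztop',zt.round(3),'rect',np.round(rect(T[:,:2]),3) if len(T)>5 else None, len(P))
    for q in ['door_handle','door_hinge','cabinet_in','cabinet','slidebox']:
        for r in mark_of(c,q)[:3]:
            u,v=np.round(r['centre']).astype(int); print(n,q,round(r['score'],2),r['centre'],Q[v,u].round(3))
c=camera('top'); im=c['image']
cv2.imwrite('pics/cab1.png',cv2.resize(im[60:220,140:360],None,fx=3.5,fy=3.5,interpolation=cv2.INTER_CUBIC))
E
```

```text
top slidebox 0.75 [369. 168.  50.  37.] ztop 0.054 rect [ 6.2500e-01 -2.7900e-01  1.2100e-01  5.6000e-02 -7.1984e+01] 1109
top slidebox 0.73 [358. 301.  49.  48.] ztop 0.054 rect [ 0.293 -0.241  0.12   0.056 46.567] 1192
top slidebox 0.72 [320. 207.  24.  53.] ztop 0.054 rect [ 0.522 -0.149  0.12   0.056  4.292] 1081
top slidebox 0.72 [220. 134. 110. 112.] ztop 0.123 rect [ 7.8600e-01  1.1800e-01  2.3200e-01  5.7000e-02 -7.9443e+01] 9294
top cabinet 0.77 [219. 134. 108. 114.] ztop 0.123 rect [ 7.8600e-01  1.1800e-01  2.3100e-01  5.7000e-02 -7.9508e+01] 9072
top door 0.59 [226. 176.  98.  29.] ztop 0.091 rect [ 5.8600e-01  8.2000e-02  2.2500e-01  5.0000e-02 -8.2491e+01] 1215
top tipbox 0.89 [386. 234.  39.  53.] ztop 0.067 rect [ 0.455 -0.317  0.118  0.079  4.926] 1738
top dishes 0.88 [294. 271.  36.  36.] ztop 0.049 rect [ 3.6500e-01 -8.4000e-02  8.4000e-02  8.3000e-02 -8.9663e+01] 986
top tuberack 0.77 [466. 195.  91.  52.] ztop 0.082 rect [ 5.5700e-01 -5.2100e-01  1.9400e-01  8.2000e-02  8.4522e+01] 3652
top beaker 0.79 [337. 117.  24.  31.] ztop 0.091 rect [ 0.751 -0.195  0.071  0
[... 1284 characters left out ...]
29.  31.] ztop 0.048 rect [ 3.6400e-01 -8.7000e-02  8.5000e-02  8.4000e-02  8.7818e+01] 781
scene tuberack 0.71 [174. 204.  82.  48.] ztop 0.082 rect [ 5.5500e-01 -5.2200e-01  1.9200e-01  8.4000e-02  8.4812e+01] 3233
scene tuberack 0.19 [248. 172.  34.  46.] ztop 0.066 rect [ 0.454 -0.32   0.118  0.079  4.633] 1325
scene beaker 0.77 [293. 265.  27.  39.] ztop 0.09 rect [ 0.749 -0.197  0.072  0.069 -0.912] 859
scene door_handle 0.88 [363.0, 201.9] [ 0.577 -0.008  0.049]
scene cabinet 0.61 [402.0, 244.5] [0.721 0.074 0.086]
scene slidebox 0.95 [264.7, 231.8] [ 0.648 -0.272  0.033]
scene slidebox 0.8 [308.4, 192.7] [ 0.544 -0.155  0.051]
scene slidebox 0.61 [275.5, 130.5] [ 0.323 -0.243  0.047]
```

View pics/cab1.png

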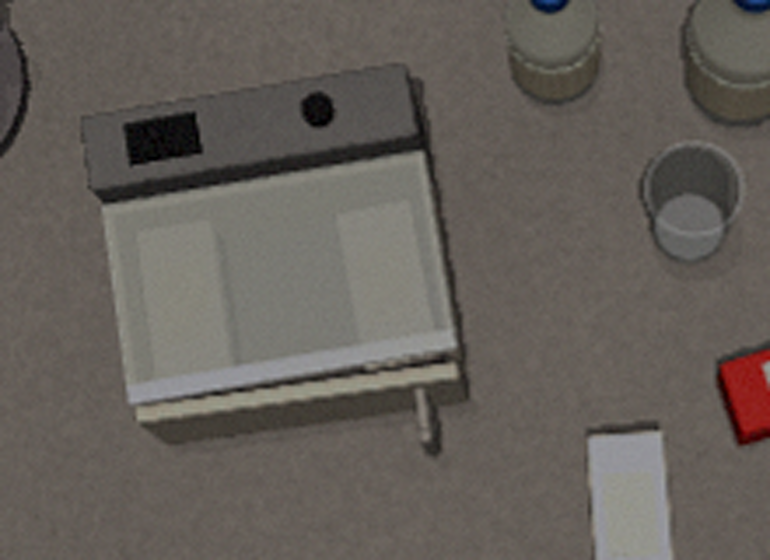

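```bash
cat >> h.py <<'E'
YAW=np.radians(10.5)
def down(psi): return (R.from_euler('z',psi)*R.from_euler('x',np.pi)).as_quat()
def tilt(psi,t): return (R.from_euler('z',psi)*R.from_euler('y',-t)*R.from_euler('x',np.pi)).as_quat()
E
python3 - <<'E'
from h import *
from collections import Counter
for n in ['top','scene']:
    c=camera(n); Q=cloud(c)
    m=cut_out(c,'cabinet')[0]['region']|cut_out(c,'door')[0]['region']
    P=Q[m]; P=P[~np.isnan(P[:,0])]
    T=P[P[:,2]>.113]; r=rect(T[:,:2]); yaw=np.radians(r[4]+90)
    ex=np.array([np.cos(yaw),np.sin(yaw)]); ey=np.array([-ex[1],ex[0]])
    O=np.array(r[:2])-.106*ex
    print(n,'yaw',np.degrees(yaw),'O',O.round(4), 'dim',r[2:4])
    L=np.stack([(P[:,:2]-O)@ex,(P[:,:2]-O)@ey,P[:,2]],1)
    top=L[(L[:,2]>.08)&(L[:,2]<.1)]
    print('top x',np.percentile(top[:,0],[0,1,50,99]).round(3),'y',np.percentile(top[:,1],[1,99]).round(3))
    for y in np.arange(-.12,.13,.03):
        s=top[abs(top[:,1]-y)<.008]; s=s[s[:,0]<0]
        x=np.sort(s[:,0]); print(round(y,2),x[:1].round(3),'gap', [(x[i].round(3),x[i+1].round(3)) for i in np.where(np.diff(x)>.006)[0]][:3], end=' | ')
    print()
    # window content: boxes tops, ray plane z=.056
c=camera('top'); im=c['image']
big=cv2.resize(im[160:330,290:400],None,fx=3.5,fy=3.5,interpolation=cv2.INTER_CUBIC)
cv2.imwrite('pics/cand.png',big)
E
```

```text
top yaw 10.222701072692871 O [0.6824 0.0993] dim (0.2315482497215271, 0.05801108479499817)
top x [-0.129 -0.087 -0.002  0.079] y [-0.114  0.113]
-0.12 [-0.089] gap [(np.float64(-0.08), np.float64(-0.069))] | -0.09 [-0.129] gap [(np.float64(-0.121), np.float64(-0.09)), (np.float64(-0.077), np.float64(-0.07))] | -0.06 [-0.089] gap [(np.float64(-0.077), np.float64(-0.069))] | -0.03 [-0.088] gap [] | 0.0 [-0.087] gap [] | 0.03 [-0.086] gap [] | 0.06 [-0.085] gap [] | 0.09 [-0.083] gap [] | 0.12 [-0.075] gap [] | Traceback (most recent call last):
  File "<stdin>", line 5, in <module>
IndexError: list index out of range
```

```bash
cat >> h.py <<'E'
YAW=np.radians(10.35)
O=np.array([.682,.0975])
ex=np.array([np.cos(YAW),np.sin(YAW)]); ey=np.array([-ex[1],ex[0]])
def W(x,y,z): return np.r_[O+x*ex+y*ey,z]
def C(P): P=np.asarray(P); return np.concatenate([np.stack([(P[...,:2]-O)@ex,(P[...,:2]-O)@ey],-1),P[...,2:]],-1)
def handle(th,dz=0.047,hinge=(-.082,.114)):
    d=np.array([-np.sin(th),-np.cos(th)]); n=np.array([-np.cos(th),np.sin(th)])
    p=np.array(hinge)+.198*d+.0405*n
    return W(p[0],p[1],dz)
E
python3 - <<'E'
from h import *
for n in ['top','scene']:
    c=camera(n); L=C(cloud(c)); 
    m=(L[...,0]<-.1)&(L[...,0]>-.15)&(L[...,1]<-.05)&(L[...,1]>-.13)&(L[...,2]>.02)&(L[...,2]<.1)
    v,u=np.where(m); print(n,m.sum()); 
    P=L[m]; i=np.argsort(-P[:,2])[:14]; print(np.c_[u,v,P.round(4)*1000][i])
c=camera('top'); im=c['image']
cv2.imwrite('pics/cand.png',cv2.resize(im[150:330,290:410],None,fx=3.3,fy=3.3,interpolation=cv2.INTER_CUBIC))
# IK feasibility
q0=read_state()['joints']
for th in np.arange(0,1.8,.15):
    p=handle(th)
    print('handle',round(th,2),p.round(3),np.hypot(*p[:2]).round(3),[None if (j:=ik(p,down(YAW-th+k))) is None else np.round(j,2).tolist() for k in (0,np.pi)])
for t in np.arange(.3,1.4,.2):
    print('tilt',round(t,2),[[None if (j:=ik(W(x,y,.035),tilt(YAW,t))) is None else np.round(j,2).tolist() for x in (-.13,-.048)] for y in (.07,0,-.07)])
E
```

```text
top 65
[[ 259.   183.  -122.6  -77.4   82.5]
 [ 260.   184.  -125.5  -79.4   82.4]
 [ 261.   183.  -123.1  -82.1   81. ]
 [ 261.   184.  -125.3  -81.6   79.7]
 [ 262.   183.  -123.2  -84.4   79.7]
 [ 261.   185.  -127.7  -81.2   79.2]
 [ 259.   184.  -124.2  -76.7   78.8]
 [ 262.   184.  -125.3  -83.9   77.6]
 [ 259.   185.  -126.4  -76.2   77.5]
 [ 262.   185.  -127.6  -83.4   77.1]
 [ 260.   183.  -121.8  -79.4   77. ]
 [ 261.   182.  -119.7  -82.2   77. ]
 [ 261.   186.  -129.5  -80.5   76.3]
 [ 259.   177.  -106.2  -79.3   76.2]]
scene 59
[[ 364.   194.  -127.6  -83.6   81.7]
 [ 365.   197.  -118.9  -83.2   80.6]
 [ 364.   196.  -122.4  -84.9   80.6]
 [ 364.   195.  -126.3  -83.7   78.8]
 [ 365.   196.  -123.1  -81.8   78.2]
 [ 365.   195.  -126.2  -80.9   78. ]
 [ 365.   194.  -129.3  -80.    77.6]
 [ 363.   194.  -130.5  -85.2   77.6]
 [ 366.   202.  -106.   -83.6   76.3]
 [ 363.   196.  -125.4  -86.5   76. ]
 [ 366.   200.  -112.3  -81.8   75.3]
 [ 365.   199.  -115.9  -83.5   75.2]
 [ 364.   199.  -116.5  -86.1   75.2]
 [ 366.   198.  -118.3  -80.1   75.1]]
handle 0.0 [ 0.577
[... 2127 characters left out ...]
0.7 [[None, [0.06, 0.65, -0.58, 2.25, 2.33, 0.58, 2.34]], [None, [0.22, 0.65, -0.58, 2.25, 2.48, 0.51, 2.33]], [[0.59, 0.67, -0.78, 2.4, 2.61, 0.56, 2.42], [0.38, 0.66, -0.58, 2.23, 2.63, 0.43, 2.33]]]
tilt 0.9 [[None, [0.38, 0.96, -0.99, 2.32, 2.51, 1.07, 2.48]], [None, [0.56, 0.95, -0.99, 2.33, 2.61, 0.95, 2.54]], [None, [0.74, 0.96, -0.99, 2.3, 2.7, 0.82, 2.6]]]
tilt 1.1 [[None, [0.23, 1.0, -0.79, 2.38, 2.79, 1.32, 2.23]], [None, [0.6, 1.15, -1.0, 2.38, 2.9, 1.23, 2.53]], [None, [0.95, 1.37, -1.21, 2.35, 2.91, 1.08, 2.92]]]
tilt 1.3 [[None, [-0.52, 1.01, 0.02, 2.43, 2.83, 1.58, 1.46]], [None, [-0.31, 1.01, 0.02, 2.43, 3.03, 1.6, 1.52]], [None, [-0.65, 1.26, 0.62, 2.43, 3.09, 1.69, 0.94]]]
```

View pics/cand.png

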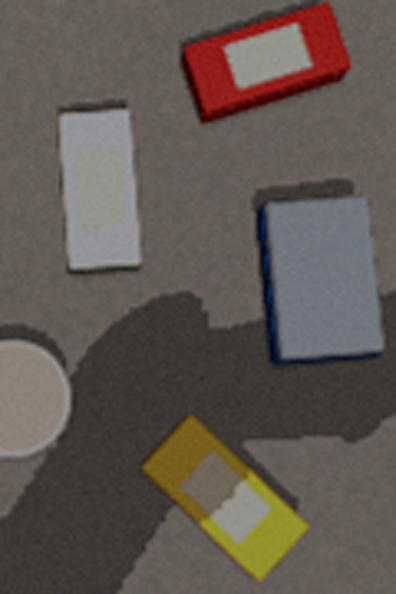

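```bash
sed -i 's/.0405\*n/.035*n/' h.py; python3 - <<'E'
from h import *
th0=.035
q=down(YAW-th0+np.pi)
p=handle(th0,.22)
gripper_to(.06)
move_pose(p,q)
s=read_state(); print(s['time'],np.round(s['joints'],2))
movel(handle(th0,.042),.15)
s=read_state(); print(s['time'],s['tool_pos'].round(3),s['force'].round(1))
c=camera('wrist'); cv2.imwrite('pics/w1.png',c['image'])
E
```

```text
4.6833 [ 0.5   0.43 -0.76  1.77  0.33  1.08  1.33]
6.0167 [ 0.576 -0.006  0.043] [-0.4 -0.2  0.2]
```

View pics/w1.png

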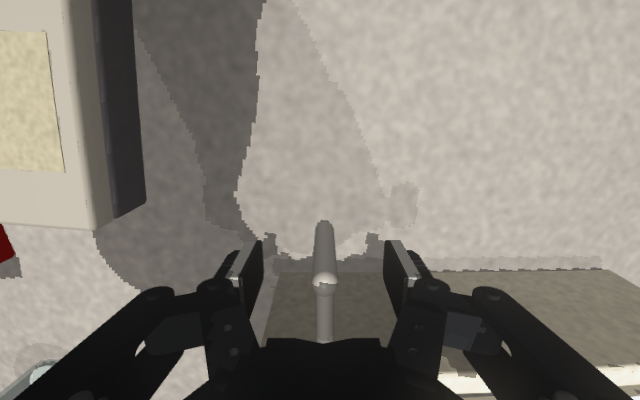

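The wrist view shows the handle bar centred between the open fingers at about (323, 275), with its stay running to the door. I'll grip it and swing the door.

```bash
python3 - <<'E'
from h import *
gripper_to(.0)
s=read_state(); print(s['opening'],s['force'].round(1))
th=.035
for i in range(12):
    th=min(th+.15,1.62)
    try: movel(handle(th,.042),.09,down(YAW-th+np.pi))
    except IKError as e: print('IK',th,e); break
    s=read_state(); print(round(th,2),round(s['time'],1),s['tool_pos'].round(3),s['force'].round(1),round(s['opening'],4))
    if np.linalg.norm(s['force'])>45 or s['opening']<.006: break
    if th>=1.62: break
c=camera('top'); cv2.imwrite('pics/t1.png',c['image'])
E
```

```text
0.009135390745214527 [0.1 1.5 3.6]
0.18 7.1 [ 0.546 -0.002  0.042] [0.4 1.9 3.8] 0.0092
0.33 7.5 [0.517 0.005 0.042] [0.2 2.1 5.5] 0.009
0.48 8.0 [0.489 0.016 0.042] [0.6 0.8 7. ] 0.0095
0.64 8.5 [0.463 0.032 0.042] [-0.5  0.5  7. ] 0.0094
0.79 9.0 [0.44  0.051 0.042] [-1.4 -0.2  8.9] 0.0093
0.94 9.5 [0.42  0.074 0.042] [-2.2 -1.7 12.1] 0.0093
1.08 10.0 [0.404 0.099 0.042] [-3.7 -1.2 13.4] 0.0093
1.23 10.4 [0.391 0.127 0.042] [-5.4 -1.1 14.9] 0.0092
1.38 10.9 [0.383 0.156 0.042] [-7.1 -1.  15.9] 0.0095
1.53 11.4 [0.379 0.187 0.042] [-7.   0.5 15.8] 0.0094
1.62 11.8 [0.379 0.204 0.042] [-7.9  1.5 16.5] 0.0094
```

View pics/t1.png

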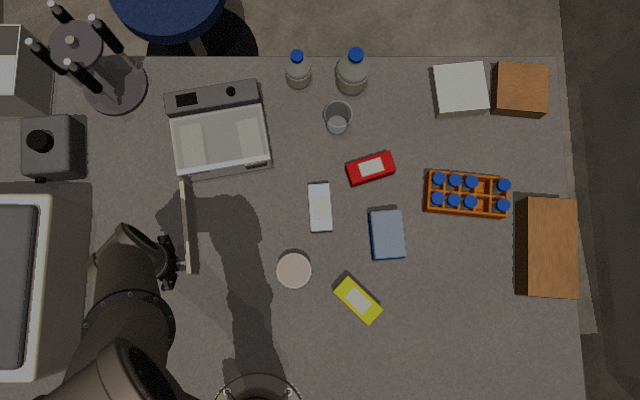

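```bash
python3 - <<'E'
from h import *
gripper_to(.05)
s=read_state(); p=s['tool_pos'].copy(); p[2]=.2
movel(p,.25)
# move to above box, for view clear
bx=np.array([.521,-.150]); by=np.radians(4.3)
e=np.array([np.cos(by),np.sin(by)])
g=bx-e*.042
gripper_to(.085)
for k in (0,np.pi):
    for z in (.2,.036): j=ik(np.r_[g,z],down(by+k)); print(k,z,None if j is None else np.round(j,2))
c=camera('top'); L=C(cloud(c)); cv2.imwrite('pics/cab2.png',cv2.resize(c['image'][70:290,140:360],None,fx=2.7,fy=2.7,interpolation=cv2.INTER_CUBIC))
m=(L[...,2]>.08)&(L[...,2]<.098)&(L[...,0]<-.1)&(L[...,0]>-.33)&(L[...,1]>0.05)&(L[...,1]<.2)
print('door',np.round(rect(L[m][:,:2]),3))
# rectified view of plane z=.056 in cabinet frame (1mm = 3 px)
xs=np.arange(-.085,.085,1/3000); ys=np.arange(-.12,.12,1/3000)
gx,gy=np.meshgrid(xs,ys,indexing='ij')
X=np.stack([W(a,b,.056) for a,b in zip(gx.ravel(),gy.ravel())])
uv=proj(c,X).reshape(gx.shape+(2,)).astype(np.float32)
r=cv2.remap(c['image'],uv[...,0],uv[...,1],cv2.INTER_CUBIC)[::-1,::-1].copy()
r=cv2.convertScaleAbs(r,alpha=1.6)
for x in np.arange(-.08,.081,.02): cv2.line(r,(0,int((.085-x)*3000)),(8,int((.085-x)*3000)),(0,0,255),1)
for y in np.arange(-.12,.121,.02): cv2.line(r,(int((.12-y)*3000),0),(int((.12-y)*3000),8),(0,0,255),1)
cv2.imwrite('pics/rect.png',r); print(r.shape)
E
```

```text
0 0.2 [ 0.11  0.23  0.09  2.   -0.03  0.91 -1.29]
0 0.036 [ 0.12  0.49  0.08  2.11 -0.07  0.54 -1.24]
3.141592653589793 0.2 [ 0.31  0.24 -0.15  1.99  0.04  0.92  1.79]
3.141592653589793 0.036 [ 0.41  0.5  -0.27  2.09  0.24  0.58  1.61]
door [-0.203  0.132  0.21   0.049 -3.75 ]
(511, 720, 3)
```

View pics/rect.png

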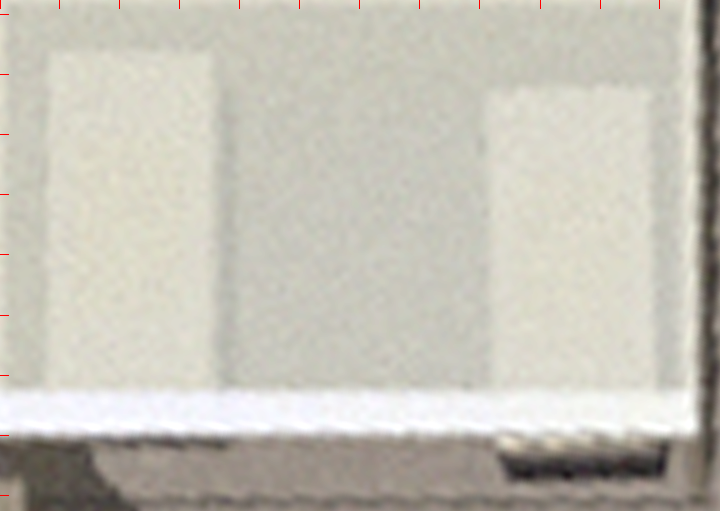

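View pics/cab2.png

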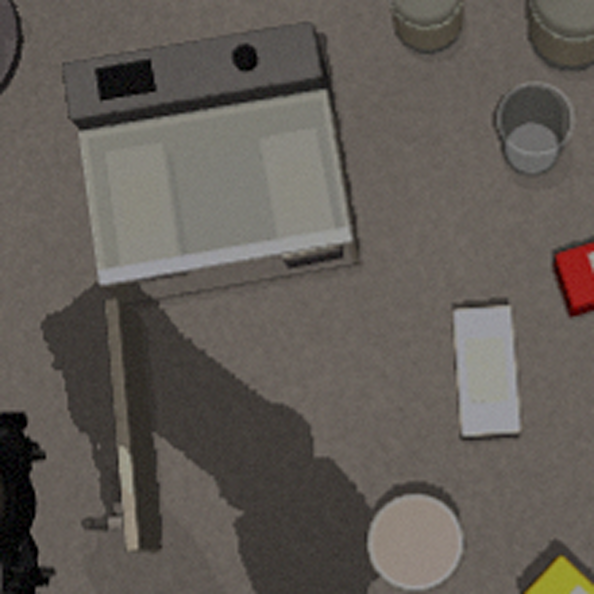

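The door stands wide open. The rectified view shows the left box spanning y 0.048–0.104 and the right box −0.097 to −0.043, about 16 mm short. Next I'll grasp the white box, at top (320, 207), by its near end.

```bash
python3 - <<'E'
from h import *
bx=np.array([.521,-.150]); by=np.radians(4.3)
e=np.array([np.cos(by),np.sin(by)]); g=bx-e*.042
q=down(by)
move_pose(np.r_[g,.2],q)
movel(np.r_[g,.031],.15)
gripper_to(.04)
s=read_state(); print(s['time'],s['opening'],s['force'].round(1),s['tool_pos'].round(3))
movel(np.r_[g,.09],.1)
s=read_state(); print(s['time'],s['opening'],s['force'].round(1),s['wrist_torque'].round(2))
c=camera('wrist'); cv2.imwrite('pics/w2.png',c['image'])
c=camera('top'); Q=cloud(c); r=[r for r in cut_out(c,'slidebox')]
for i in r:
    P=Q[i['region']]; P=P[P[:,2]>.03]; print(i['bbox'],np.percentile(P[:,2],[5,50,95]).round(3))
for t in (.4,.5,.6,.65,.7,.8):
  for fl in (0,1):
    print(t,fl,[[x for x in np.arange(-.13,-.04,.01).round(3) if ik(W(x,y,.03),(R.from_quat(tilt(YAW,t))*R.from_euler('z',np.pi*fl)).as_quat()) is not None] for y in (.076,.003,-.07)])
E
```

```text
16.6 0.054475394296958836 [-1.9 -0.2  6.9] [ 0.48  -0.153  0.032]
17.3417 0.05427418232277018 [ 0.1  0.1 -2.8] [ 0.02  0.11 -0.02]
[357.8, 299.9, 50.1, 47.3] [0.046 0.05  0.054]
[368.9, 167.1, 48.0, 35.9] [0.045 0.05  0.054]
0.4 0 [[np.float64(-0.13), np.float64(-0.12), np.float64(-0.11), np.float64(-0.1), np.float64(-0.09), np.float64(-0.08), np.float64(-0.07), np.float64(-0.06), np.float64(-0.05)], [np.float64(-0.13), np.float64(-0.12), np.float64(-0.11), np.float64(-0.1), np.float64(-0.09), np.float64(-0.08), np.float64(-0.07), np.float64(-0.06), np.float64(-0.05)], [np.float64(-0.13), np.float64(-0.12), np.float64(-0.11), np.float64(-0.1), np.float64(-0.09), np.float64(-0.08), np.float64(-0.07), np.float64(-0.06), np.float64(-0.05)]]
0.4 1 [[np.float64(-0.13), np.float64(-0.12), np.float64(-0.11), np.float64(-0.1), np.float64(-0.09), np.float64(-0.08), np.float64(-0.07), np.float64(-0.06), np.float64(-0.05)], [np.float64(-0.13), np.float64(-0.12), np.float64(-0.11), np.float64(-0.1), np.float64(-0.09), np.float64(-0.08), np.float64(-0.07), np.float64(-0.06), np.float64(-0.05)], [
[... 4286 characters left out ...]
 [[np.float64(-0.1), np.float64(-0.09), np.float64(-0.08), np.float64(-0.07), np.float64(-0.06), np.float64(-0.05)], [np.float64(-0.09), np.float64(-0.08), np.float64(-0.07), np.float64(-0.06), np.float64(-0.05)], [np.float64(-0.11), np.float64(-0.1), np.float64(-0.09), np.float64(-0.08), np.float64(-0.07), np.float64(-0.06), np.float64(-0.05)]]
0.8 1 [[np.float64(-0.1), np.float64(-0.09), np.float64(-0.08), np.float64(-0.07), np.float64(-0.06), np.float64(-0.05)], [np.float64(-0.09), np.float64(-0.08), np.float64(-0.07), np.float64(-0.06), np.float64(-0.05)], [np.float64(-0.11), np.float64(-0.1), np.float64(-0.09), np.float64(-0.08), np.float64(-0.07), np.float64(-0.06), np.float64(-0.05)]]
```

View pics/w2.png

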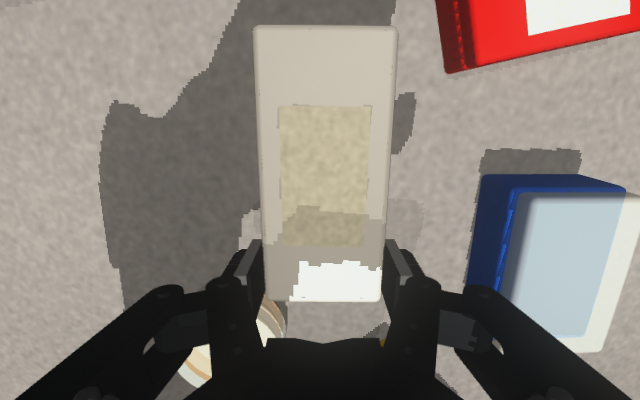

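The box is held squarely near its end. Now I'll check its droop and centring from the wrist depth and carry it to the opening.

```bash
cat >> h.py <<'E'
def lid(c,umin=200,umax=450,vmax=305,zr=(-.02,.06)):
    s=read_state(); Q=cloud(c); T=R.from_quat(s['tcp_rot']); 
    P=(Q[:vmax,umin:umax].reshape(-1,3)-s['tool_pos'])@T.as_matrix()   # tool frame
    P=P[~np.isnan(P[:,0])]
    P=P[(-P[:,2]>zr[0])&(-P[:,2]<zr[1])&(abs(P[:,1])<.06)]
    A=np.c_[P[:,0],P[:,1],np.ones(len(P))]; 
    k,*_=np.linalg.lstsq(A,-P[:,2],rcond=None)
    r=-P[:,2]-A@k; ok=abs(r)<.006; k,*_=np.linalg.lstsq(A[ok],-P[ok,2],rcond=None)
    return k,P[ok]
E
python3 - <<'E'
from h import *
c=camera('wrist'); k,P=lid(c,250,400)
print('slope x,y, height of lid over tcp at tool axis',k.round(3)); print('tool x range',P[:,0].min().round(3),P[:,0].max().round(3),'y',P[:,1].min().round(3),P[:,1].max().round(3),len(P)); print('rect',np.round(rect(P[:,:2]),4))
q=down(YAW); Y=.003
p0=W(-.092-.13,Y,.09)
s=read_state(); 
movel(p0,.15,q)
c=camera('top'); Q=C(cloud(c)); cv2.imwrite('pics/t2.png',c['image'])
cw=camera('wrist'); cv2.imwrite('pics/w3.png',cw['image'])
print(read_state()['time'])
E
```

```text
slope x,y, height of lid over tcp at tool axis [-0.008  0.001  0.019]
tool x range -0.018 0.102 y -0.033 0.034 37023
rect [ 0.0421  0.0006  0.1202  0.0675 -0.0911]
19.2167
```

View pics/t2.png

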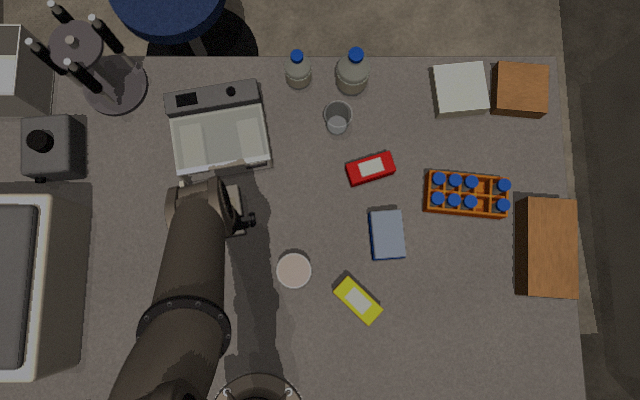

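View pics/w3.png

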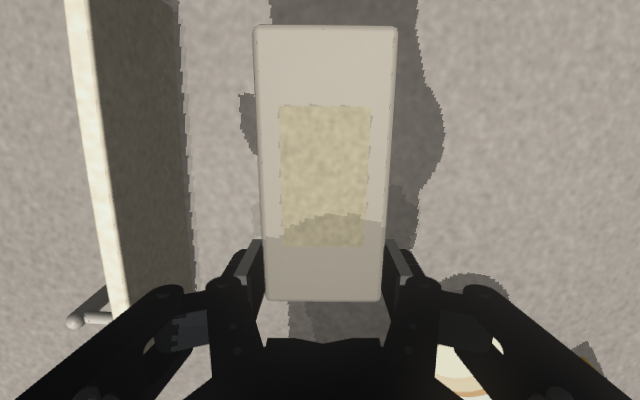

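```bash
python3 - <<'E'
from h import *
Y=.003
movel(W(-.222,Y,.046),.12); print(read_state()['force'].round(1))
for x in (-.16,-.13,-.11,-.092):
    movel(W(x,Y,.046),.08); s=read_state(); print(x,s['force'].round(1),C(s['tool_pos']).round(4))
    if np.linalg.norm(s['force'])>25: break
movel(W(-.092,Y,.0385),.03); s=read_state(); print(s['force'].round(1),round(s['time'],1))
c=camera('wrist'); cv2.imwrite('pics/w4.png',c['image'])
c=camera('top'); cv2.imwrite('pics/t4.png',cv2.resize(c['image'][70:290,140:360],None,fx=2.7,fy=2.7))
E
```

```text
[ 0.2 -1.5 -1.4]
-0.16 [ 0.3  0.6 -3.1] [-0.1608  0.0029  0.0458]
-0.13 [-0.9 -0.3 -1.8] [-0.1305  0.003   0.0458]
-0.11 [ 0.2 -0.2 -1.4] [-0.1102  0.003   0.0459]
-0.092 [ 0.4 -0.  -2.2] [-0.0923  0.003   0.0459]
[-0.9  0.4 -1.4] 22.4
```

View pics/w4.png

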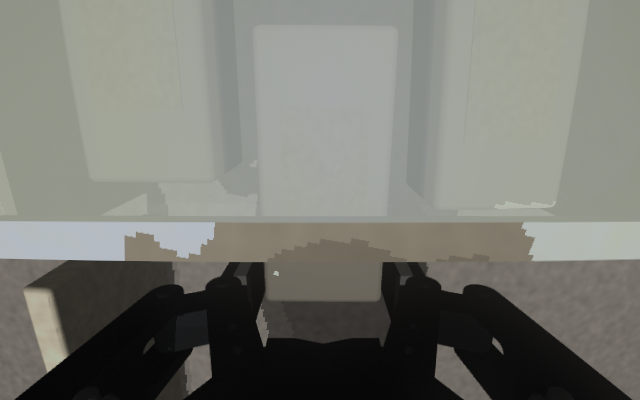

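```bash
python3 - <<'E'
from h import *
gripper_to(.08)
s=read_state(); print(s['force'].round(1))
movel(W(-.17,.003,.0385),.12)
movel(W(-.17,.003,.11),.2)
gripper_to(.02)
q=tilt(YAW,.6)
for x in (-.15,-.14,-.13):
  for z in (.03,.06,.1): 
    j=ik(W(x,.003,z),q); print(x,z,None if j is None else np.round(j,2))
print(np.round(read_state()['joints'],2))
c=camera('wrist'); cv2.imwrite('pics/w5.png',c['image'])
c=camera('top'); cv2.imwrite('pics/t5.png',cv2.resize(c['image'][70:290,140:360],None,fx=2.7,fy=2.7))
print(read_state()['time'])
E
```

```text
[-0.7 -1.1  0.8]
-0.15 0.03 None
-0.15 0.06 [-0.13  0.42 -0.18  2.44  2.74  0.33  1.9 ]
-0.15 0.1 [-0.31  0.3   0.02  2.43  2.86  0.2   1.76]
-0.14 0.03 [-0.3   0.5   0.02  2.43  3.01  0.39  1.6 ]
-0.14 0.06 [-0.3   0.42  0.02  2.43  2.97  0.31  1.64]
-0.14 0.1 [-0.49  0.32  0.24  2.42  3.21  0.19  1.39]
-0.13 0.03 [-0.48  0.53  0.23  2.42  3.25  0.39  1.33]
-0.13 0.06 [-0.48  0.44  0.23  2.42  3.25  0.3   1.34]
-0.13 0.1 [-0.49  0.33  0.24  2.4   3.24  0.18  1.37]
[-0.26  0.38  0.    2.03 -0.    0.73 -1.65]
24.8417
```

View pics/w5.png

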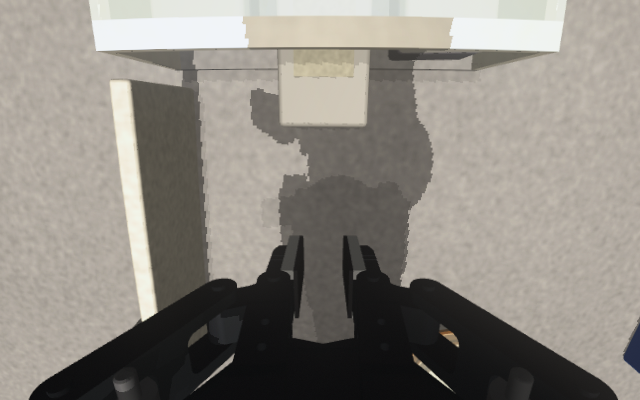

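The box is released and sits straight in the opening, near end at (322, 125). Now I'll tilt the tool high up and push.

```bash
python3 - <<'E'
from h import *
q=tilt(YAW,.6)
movel(W(-.17,.003,.24),.25)
for x in (-.14,-.13,-.1):
  for z in (.2,.24):
    j=ik(W(x,.003,z),q); print(x,z,None if j is None else np.round(j,2))
try:
    j=ik(W(-.137,.003,.1),q); print(np.round(j,2))
    movej(j); s=read_state(); print('t',s['time'],C(s['tool_pos']).round(3),s['force'].round(1))
    movel(W(-.137,.003,.03),.1)
    s=read_state(); print('t',s['time'],C(s['tool_pos']).round(3),s['force'].round(1),np.round(s['joints'],2))
except Exception as e: print(repr(e))
c=camera('wrist'); cv2.imwrite('pics/w6.png',c['image'])
E
```

```text
-0.14 0.2 [ 0.27  0.13 -0.58  2.3   0.81  0.18 -2.44]
-0.14 0.24 [-0.25  0.02 -0.04  2.29  0.26  0.24 -1.91]
-0.13 0.2 [ 0.27  0.15 -0.58  2.28  0.83  0.19 -2.46]
-0.13 0.24 [-0.26  0.04 -0.02  2.27  0.25  0.24 -1.9 ]
-0.1 0.2 [ 0.08  0.18 -0.39  2.23  0.73  0.19 -2.36]
-0.1 0.24 [-0.29  0.09  0.01  2.22  0.22  0.24 -1.86]
[-0.49  0.33  0.24  2.42  3.22  0.19  1.38]
t 28.225 [-0.137  0.003  0.1  ] [-0.7 -0.5  0.8]
t 29.075 [-0.137  0.003  0.03 ] [-0.  -0.2  0.5] [-0.43  0.51  0.17  2.43  3.17  0.4   1.41]
```

View pics/w6.png

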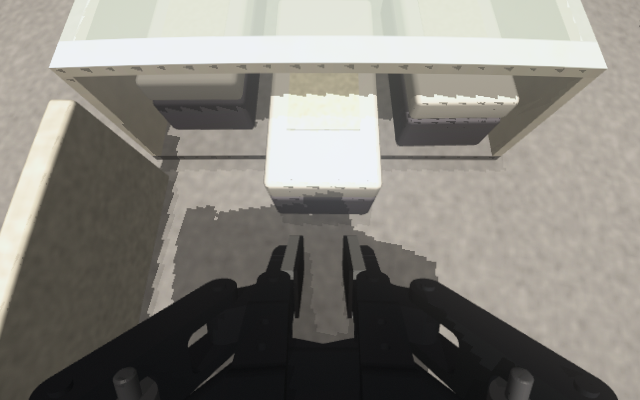

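```bash
python3 - <<'E'
from h import *
for x in list(np.arange(-.125,-.064,.012))+[-.062,-.060,-.058,-.056]:
    movel(W(x,.003,.03),.06); s=read_state(); f=s['force']; print(round(x,3),C(s['tool_pos']).round(4),'fx %.1f fy %.1f fz %.1f'%(f[:2]@ex,f[:2]@ey,f[2]))
    if np.linalg.norm(f)>15: break
print(s['time'],s['opening'])
c=camera('wrist'); cv2.imwrite('pics/w7.png',c['image'])
E
```

```text
-0.125 [-0.1241  0.0031  0.0305] fx 0.1 fy 0.4 fz -0.6
-0.113 [-0.1124  0.0031  0.0301] fx -0.5 fy -0.4 fz 0.5
-0.101 [-0.1003  0.0031  0.0302] fx -0.3 fy -1.3 fz 0.2
-0.089 [-0.0882  0.0031  0.0302] fx 0.0 fy 0.1 fz 0.5
-0.077 [-0.0762  0.003   0.0302] fx 0.6 fy -0.2 fz 0.2
-0.065 [-0.0643  0.003   0.0302] fx 0.3 fy -0.7 fz -0.8
-0.062 [-0.0618  0.003   0.0301] fx -0.7 fy 1.0 fz -0.2
-0.06 [-0.0599  0.003   0.03  ] fx 0.0 fy 0.1 fz -0.8
-0.058 [-0.0578  0.003   0.03  ] fx -1.0 fy -0.3 fz 0.7
-0.056 [-0.0557  0.003   0.0301] fx -0.4 fy -0.5 fz -0.1
32.225 0.01990322130213664
```

View pics/w7.png

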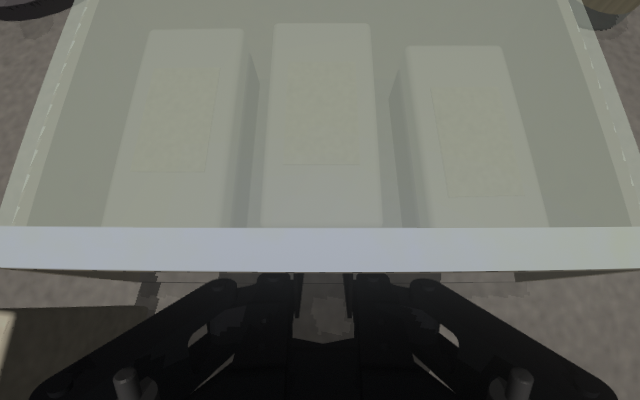

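```bash
cat >> h.py <<'E'
def push(y,x0,xmax=-.044,z=.03,fl=8,step=.0015):
    x=x0
    while x<xmax:
        x+=step; movel(W(x,y,z),.03); s=read_state(); f=s['force']; fx=f[:2]@ex
        if fx<-fl or np.linalg.norm(f)>20: break
    print('push y',y,'end',C(s['tool_pos']).round(4),'fx %.1f fy %.1f fz %.1f'%(fx,f[:2]@ey,f[2]),'t',round(s['time'],1))
    return x
E
python3 - <<'E'
from h import *
push(.003,-.056)
c=camera('wrist'); cv2.imwrite('pics/w8.png',c['image'])
E
```

```text
push y 0.003 end [-0.0551  0.0028  0.0283] fx -12.0 fy 0.9 fz 5.8 t 33.0
```

View pics/w8.png

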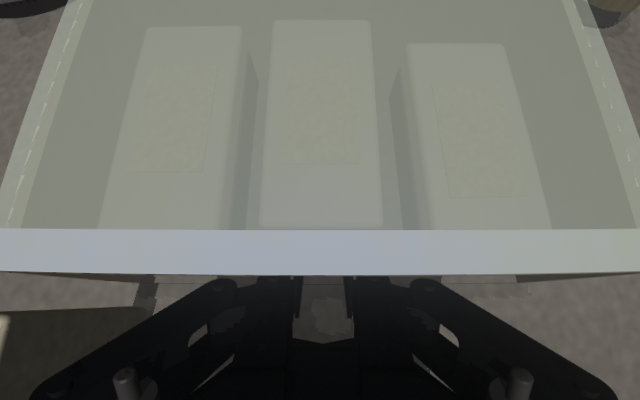

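Middle box is home (12 N against the back). Right box next.

```bash
python3 - <<'E'
from h import *
movel(W(-.11,.003,.03),.12)
movel(W(-.11,-.07,.03),.12)
movel(W(-.075,-.07,.03),.08)
push(-.07,-.075,step=.003)
c=camera('wrist'); cv2.imwrite('pics/w9.png',c['image'])
movel(W(-.11,-.07,.03),.12)
psi=YAW+np.radians(15)
for x in(-.11,-.1,-.07,-.05): 
    j=ik(W(x,.063,.03),tilt(psi,.6)); print(x, None if j is None else np.round(j,2))
E
```

```text
push y -0.07 end [-0.0551 -0.0704  0.0279] fx -12.3 fy 1.5 fz 5.2 t 37.1
-0.11 [-0.33  0.53  0.02  2.35  3.4   0.34  1.43]
-0.1 [-0.32  0.53  0.02  2.33  3.41  0.33  1.43]
-0.07 [-0.29  0.55 -0.01  2.26  3.44  0.28  1.41]
-0.05 [-0.27  0.57 -0.02  2.22  3.45  0.25  1.4 ]
```

View pics/w9.png

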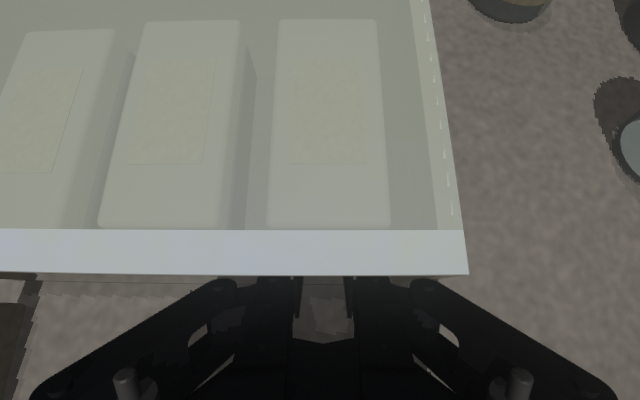

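```bash
python3 - <<'E'
from h import *
gripper_to(0.0)
psi=YAW+np.radians(15)
movel(W(-.11,.02,.03),.12,tilt(psi,.6))
movel(W(-.11,.066,.03),.1); s=read_state(); print(s['force'].round(1))
movel(W(-.075,.066,.03),.08); s=read_state(); print(s['force'].round(1))
push(.066,-.075,xmax=-.048)
c=camera('wrist'); cv2.imwrite('pics/w10.png',c['image'])
E
```

```text
[-0.   0.1 -0.1]
[-0.2  0.4  0.2]
push y 0.066 end [-0.0566  0.0651  0.0273] fx -9.9 fy -2.4 fz -0.7 t 43.9
```

View pics/w10.png

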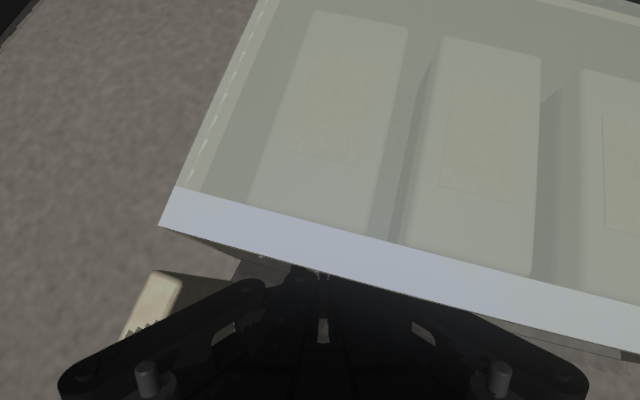

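```bash
python3 - <<'E'
from h import *
movel(W(-.11,.06,.03),.1)
movel(W(-.115,.02,.04),.1)
movel(W(-.115,.0,.1),.15)
j=read_state()['joints'].copy(); j[1]-=.35; movej(j); s=read_state(); print(s['tool_pos'].round(3))
j[0]+=.9; movej(j); s=read_state(); print(s['tool_pos'].round(3),s['time'])
c=camera('top'); L=C(cloud(c)); cv2.imwrite('pics/t11.png',c['image'])
m=(L[...,2]>.08)&(L[...,2]<.098)&(L[...,0]<-.1)&(L[...,0]>-.33)&(L[...,1]>0.05)&(L[...,1]<.25)
P=L[m]; P=P[P[:,1]<.14+0*P[:,1]]; print('door',np.round(rect(P[:,:2]),3), np.round(np.polyfit(P[:,0],P[:,1],1),3))
xs=np.arange(-.085,.085,1/3000); ys=np.arange(-.12,.12,1/3000)
gx,gy=np.meshgrid(xs,ys,indexing='ij')
X=np.stack([W(a,b,.056) for a,b in zip(gx.ravel(),gy.ravel())])
uv=proj(c,X).reshape(gx.shape+(2,)).astype(np.float32)
r=cv2.convertScaleAbs(cv2.remap(c['image'],uv[...,0],uv[...,1],cv2.INTER_CUBIC)[::-1,::-1].copy(),alpha=1.6)
cv2.imwrite('pics/rect2.png',r)
Q=cloud(c)
for q in ['tipbox','dishes','tuberack','beaker']:
    k=cut_out(c,q)
    if k:
        P=Q[k[0]['region']]; P=P[~np.isnan(P[:,0])]; P=P[P[:,2]>np.percentile(P[:,2],95)-.012]; print(q,np.round(rect(P[:,:2]),3))
E
```

```text
[0.598 0.078 0.306]
[ 0.434 -0.419  0.307] 49.0167
door [-0.204  0.12   0.208  0.014 -4.806] [-0.081  0.102]
tipbox [ 0.453 -0.316  0.115  0.078  4.64 ]
dishes [ 3.6500e-01 -8.4000e-02  8.4000e-02  8.3000e-02 -8.9983e+01]
tuberack [ 5.5700e-01 -5.2100e-01  1.9500e-01  8.2000e-02  8.3975e+01]
beaker [ 0.752 -0.195  0.071  0.068 -0.097]
```

View pics/rect2.png

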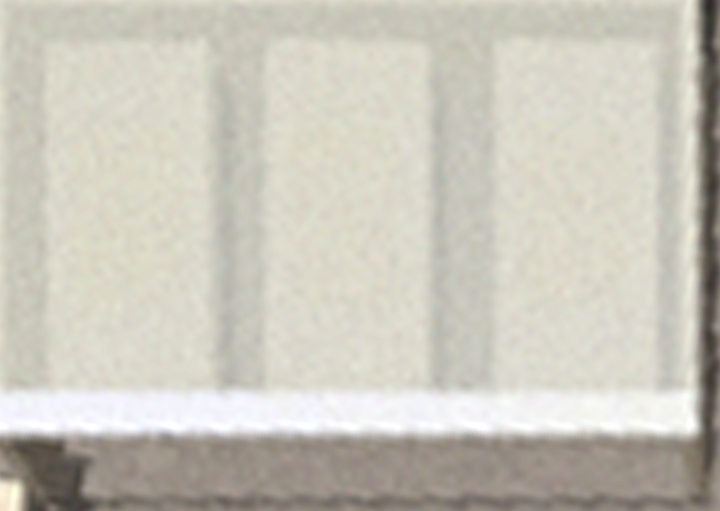

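View pics/t11.png

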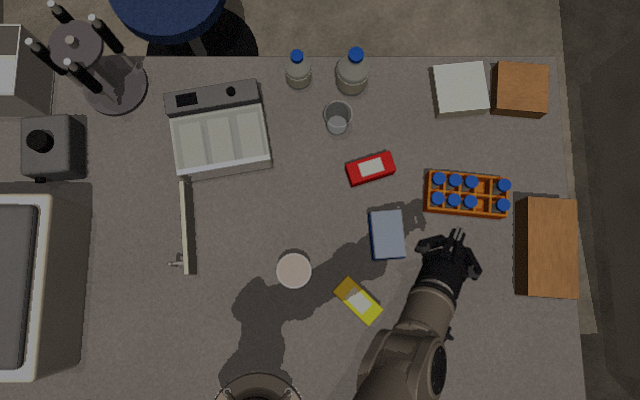

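All three far ends line up at row ~38, which is x ≈ 0.072 m at the back wall. They are parallel, the door is open at about 1.65 rad, and the bystanders read as they did at the start.

```bash
python3 - <<'E'
from h import *
hold(.3); print(sign_off(), read_state()['time'])
E
```

```text
the job is handed in; nothing more can be done
the job is handed in; nothing more can be done
```

The job is done and handed in at about 49 s of the 72 s allowed; the hand-in reports no verdict.

I swung the door open by its handle to about 1.65 rad and left it there. I put the white slide box from the bench between the two already inside. Then I pushed the middle, right and left boxes home, each to a firm stop at about 10–12 N.

**Last checks (top camera, before handing in):**
- **Boxes:** all three back ends lie in one line at x ≈ 0.072 m in the cabinet frame, which is the back wall. The boxes look parallel and evenly spaced.
- **Bystanders:** the tip box, dishes, tube rack and beaker are within about 2 mm of where they were first measured.

No check failed or disagreed. Two gaps remain:
- Box depths were read from the image through the clear roof, so they are good to about 2 mm.
- The left box was pushed about 10 mm off its centre line to keep clear of the door; it still looks straight in the last picture.

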